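# Nudge the chopping board onto its pins

### The job

The pale chopping board lies askew on top of the two steel pins of its station. Nudge it sideways with the fingertips, never lifting it, until both its holes drop over the pins (left hole on left pin, right on right) and it lies flat on the base, then leave it there. Leave the mug, pepper mill, jar, egg cup, carton and tin where they are.

Things in the scene. Friction and masses are not known exactly. Their poses are not given: they have to be found in the camera images.
- station: Chopping station fixed to the worktop: dark wooden base, top 12 mm above the worktop, aluminium fence along its far side, two steel pins. Origin at worktop level under the centre of the seated board; x points from the robot's side to the fence, y along it to the robot's left. Base spans x -95 to +89, y -140 to +210 mm. White lines at y = +113 and -113 mm lie just outside the ends of the seat.
- fence (a point): middle of the fence's inner face, at its top edge: x +76.5, y +35 mm in the station's frame, 30 mm above the worktop; the fence runs along the whole base. A board square against it is within 1.5 mm of its seated x, which the holes allow.
- board: Pale wooden chopping board, 150 (x) x 220 (y) x 15 mm, 0.24 to 0.43 kg, loose, slides with a few newtons, up to some 15 N along the fence; two holes near its -x edge (robot's side). Origin: centre of its underside. Seated: origin over the station's with the same yaw, flat on the base, underside 12 mm and top 27 mm above the worktop.
- board_near (a point): middle of the board's near (-x) edge, at its underside. At the start the board is 45 to 90 mm left (+y) of its seat, 10 to 24 mm nearer the robot, up to 0.09 rad askew; its far edge lies on the base and its near part on the pin tops, so it slopes 0.06 to 0.07 rad: this point is about 22 mm and the board's origin 17 mm above the worktop.
- pin_left (a point): top of the left steel pin: 10 mm in diameter with a bevelled top, rises 7 mm from the base (19 mm above the worktop), at x -45, y +80 mm in the station's frame
- pin_right (a point): top of the right steel pin, the same, at x -45, y -80 mm in the station's frame
- hole_left (a point): centre, at the underside of the board, of its left hole (14 mm across), at x -45, y +80 mm in the board's frame; it belongs over the left pin
- hole_right (a point): centre, at the underside of the board, of its right hole (14 mm across), at x -45, y -80 mm in the board's frame; it belongs over the right pin
- mug: white mug, 82 mm wide, 95 mm tall, right of the station; a loose bystander, to be left alone; origin at the centre of its underside
- mill: dark wooden pepper mill, 54 mm wide, 165 mm tall, right of the station; a loose bystander, to be left alone; origin at the centre of its underside
- jar: amber spice jar with a red cap, 48 mm wide, 75 mm tall, behind the fence; a loose bystander, to be left alone; origin at the centre of its underside
- eggcup: blue egg cup, 48 mm wide, 58 mm tall, behind the fence; a loose bystander, to be left alone; origin at the centre of its underside
- carton: small white carton with a green band, 40 x 60 mm, 85 mm tall, behind the fence; a loose bystander, to be left alone; origin at the centre of its underside
- tin: steel tin with a yellow band, 68 mm wide, 90 mm tall, left of the station; a loose bystander, to be left alone; origin at the centre of its underside

How it is judged:
By the outcome, as a careful person would: the job done as asked, in the order asked, and still so for the second after the job is handed in, with the robot touching nothing.
It also fails if it takes over 48 s, if anything falls off the work surface, if the arm or the gripper's body presses on something with over 40 N, if the wrist force passes 120 N, or if a joint passes its speed limit or range.

### The arm

A 6-joint arm with a two-finger parallel gripper is mounted at the origin on the work surface. World frame = base frame: x ahead of the robot, y to its left, z up, the work surface at z = 0. Lengths are in m, angles in rad, forces in N, time in s.
With the tool pointing down it reaches from about 0.35 to 0.775 m from the base axis. Payload 7.3 kg.
Tool frame: the origin (TCP) lies midway between the tips of the shut fingers; the grasp point (between the pads) lies 19 mm behind it; z points along the fingers, y is the direction in which the jaws open and shut (so a half turn about z gives the same grasp; the last joint's range is limited). The gripper opens to 92 mm and grips with 3 to 60 N. Pads are 19 mm wide; open, the fingers measure 130 mm over their backs; the gripper's body (75 mm by 190 mm) begins 47 mm behind the grasp point.
Start: joints at [1.097, 0.342, 1.524, -0, 1.275, -0.146], TCP at [0.169, 0.497, 0.227] pointing down, gripper open.
Joint ranges: [-2.53, 2.53], [-0.77, 2.02], [0.04, 2.7], [-1, 4.14], [0.28, 2.66], [-3.11, 3.11]. Speed limits (rad/s): [2.57, 2.57, 3.14, 3.14, 3.14, 3.14].

### API

Orientations are given as [roll, pitch, yaw] about the fixed x, y, z axes, in that order (R = Rz(yaw) Ry(pitch) Rx(roll)).
In Python, from cell import robot gives the robot as it stands.
- The arm moves only by the shell command python3 -m crank 'ROWS' [FORCE]. ROWS is a JSON object of lists of equal length, an entry for each row: "claw": the opening, from 0 (shut) to 1 (fully open); "delta_pos": the shift along the tool's x, y, z in units of 25 mm (1.0 is 25 mm), a list of three; "roll": the turn about the tool's z in units of 6 degrees (1.0 is 6 degrees). In form: {"claw": [claw, ...], "delta_pos": [[dx, dy, dz], ...], "roll": [roll, ...]}. A call has exactly 8 rows; each row is the pose to reach, as a shift and turn from the pose commanded when the call began, along the tool's axes at that moment; what a row does not reach only later rows make up. A row lasts 1/12 s, in which the tool goes at most 41.7 mm and 7.16 degrees, less where a joint would pass 70% of its speed; a pose out of reach is approached as far as the arm can. A call with a gripper value outside its range is refused whole. The fingers move at their own pace and stop on an object; FORCE is the grip in N (left out, the last holds). Time passes only in rows, so rows that repeat a pose let the fingers close, or fill a call up. It gives the time, the measured TCP pose, the force and the opening at its end, in the units of the state.
- robot.observe(): the state, without advancing time (a new reading comes with each control period).
- robot.read_camera(name): name is "scene" or "top" or "wrist"; returns a dict with "color" (480x640x3 uint8, blue, green, red), "fx", "fy", "cx", "cy" (pixels), "rvec" (rotation vector, rad) and "tvec" (3), from world to camera coordinates, as OpenCV has them; the wrist camera has in their place "hand_eye" (4x4, takes a point from camera to tool coordinates, whose origin is the TCP and whose axes are the flange's). Camera axes: x right, y down, z forward; pixel columns grow to the right and rows downward; lengths in m; the calibration is good to about 2 mm. The wrist camera is an equidistant fisheye: a pixel r from the principal point sees the ray r / f radians off the axis. A picture is of the moment at which its call begins: read the wrist's pose just before it. There is no depth.
- robot.hand_in(): hands the job in, once; it reports no verdict.
The state is a dict: "time": time; "qpos": joint angles; "qvel": joint speeds; "joint_efforts": joint torques, N m; "tool_pos": TCP position; "tool_rot": TCP orientation; "contact_force": force on the tool from outside, world axes, zero at the start; "torque": the same for the moment, N m; "opening": finger opening in m.
Only numpy, scipy, OpenCV 4.12 (cv2) and the standard library are available. Lean on these libraries where they do the work, as an engineer would, in place of code of your own. Each camera call takes 0.05 s, during which the arm holds its last target.

## Working session

There is one attempt and no reset: what is moved stays moved. The work goes in short steps, Python scripts to look and compute and a shell command to move; the robot and the scene stay as the last step left them, time stands still between calls to the robot, and variables do not carry over. Pictures are saved under pics/ and viewed, and the job is handed in when it is done.

```bash
mkdir -p pics; ls; python3 - <<'E'
from cell import robot
import cv2
s=robot.observe(); print({k:(v if not hasattr(v,'round') else v) for k,v in s.items()})
for n in("scene","top","wrist"):
    c=robot.read_camera(n); cv2.imwrite(f"pics/{n}0.png",c["color"]); print(n,{k:v for k,v in c.items() if k!="color"})
E
```

```text
pics
{'time': 0.0, 'qpos': array([ 1.09700840e+00,  3.42709871e-01,  1.52502083e+00, -9.49838605e-06,
        1.27537008e+00, -1.45996317e-01]), 'qvel': array([-0.00022663,  0.00051508, -0.00131074, -0.00087188, -0.00027217,
       -0.00176702]), 'joint_efforts': array([ 1.80094712e-04, -4.31237340e+01, -2.44222873e+01,  7.15648220e-02,
        5.59092604e-02, -1.45700860e-04]), 'tool_pos': array([0.16882035, 0.49669306, 0.22605029]), 'tool_rot': array([-3.14009925e+00, -2.10413671e-04,  2.81380366e+00]), 'contact_force': array([0.11260694, 0.09509274, 0.87656829]), 'torque': array([0.02938667, 0.00987243, 0.00387096]), 'opening': 0.09170538274232921}
scene {'fx': 619.9086068468574, 'fy': 619.9086068468574, 'cx': 318.5747293399434, 'cy': 234.34355652316103, 'rvec': array([ 0.65234942,  2.57425715, -1.21213655]), 'tvec': array([ 0.49735031, -0.13683668,  1.37974782])}
top {'fx': 449.21694588531665, 'fy': 449.21694588531665, 'cx': 328.905079295675, 'cy': 239.49078271233793, 'rvec': array([ 2.16184983, -2.12565174,  0.06952136]), 'tvec': array([0.02830476, 0.58214667, 0.75958469])}
wrist {'fx': 371.64829954431775, 'fy': 371.64829954431775, 'cx': 319.0107707881744, 'cy': 238.84631813886978, 'hand_eye': array([[ 3.65271379e-04, -9.52399231e-01, -3.04853360e-01,
         8.35828296e-02],
       [ 9.99999460e-01,  6.44466761e-04, -8.15206585e-04,
         8.66624373e-04],
       [ 9.72869982e-04, -3.04852897e-01,  9.52398952e-01,
        -1.58768306e-01],
       [ 0.00000000e+00,  0.00000000e+00,  0.00000000e+00,
         1.00000000e+00]])}
```

View pics/top0.png

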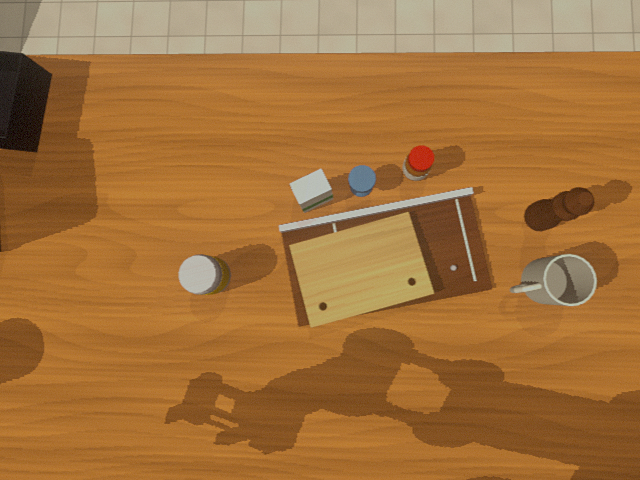

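View pics/scene0.png

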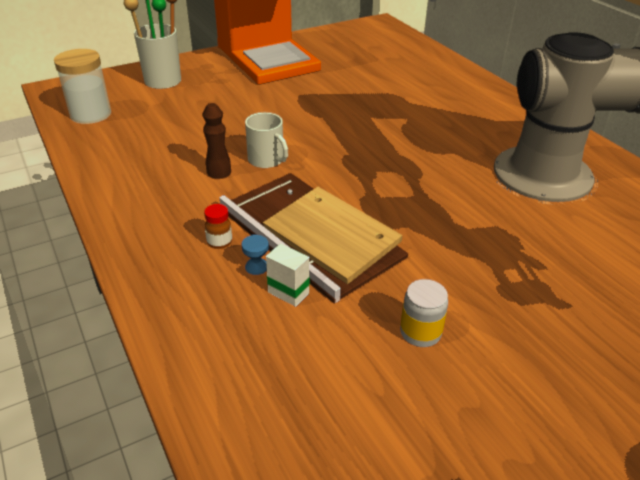

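View pics/wrist0.png

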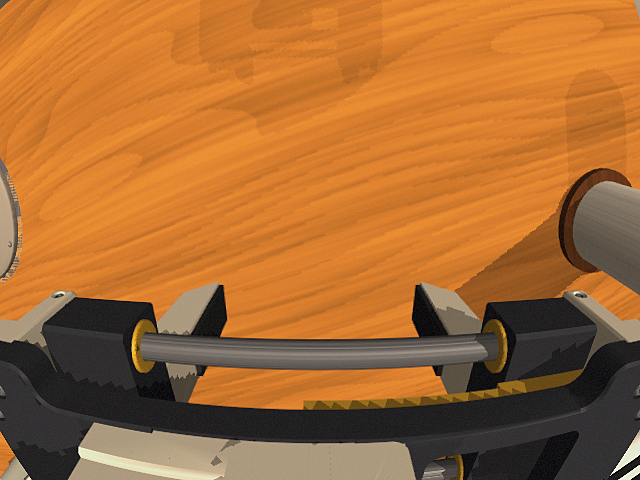

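The top view shows the fence from (281,228) to (472,190), the right pin at (453,268), board corners near (290,245), (409,212), (435,293) and (310,327), and holes at (323,306) and (411,281). The tin sits to the left and the mug and mill to the right.

```bash
cat > h.py <<'E'
import numpy as np, cv2
from cell import robot
def ray(c,uv):
    R,_=cv2.Rodrigues(np.array(c["rvec"])); t=np.array(c["tvec"])
    d=R.T@np.array([(uv[0]-c["cx"])/c["fx"],(uv[1]-c["cy"])/c["fy"],1.]); return -R.T@t,d
def onz(c,uv,z):
    o,d=ray(c,uv); return o+d*(z-o[2])/d[2]
def proj(c,P):
    return cv2.projectPoints(np.array(P,float).reshape(-1,3),np.array(c["rvec"]),np.array(c["tvec"]),np.array([[c["fx"],0,c["cx"]],[0,c["fy"],c["cy"]],[0,0,1.]]),None)[0].reshape(-1,2)
def crop(im,x0,y0,x1,y1,s,name):
    cv2.imwrite(name,cv2.resize(im[y0:y1,x0:x1],None,fx=s,fy=s,interpolation=cv2.INTER_CUBIC))
E
python3 - <<'E'
from h import *
c=robot.read_camera("top"); im=c["color"]
crop(im,265,180,505,340,3.3,"pics/topcrop.png")
hsv=cv2.cvtColor(im,cv2.COLOR_BGR2HSV)
for p in [(360,260),(460,220),(400,190),(375,206),(376,204),(453,268),(305,320),(250,330)]: print(p,hsv[p[1],p[0]],im[p[1],p[0]])
E
```

```text
(360, 260) [ 19 136 185] [ 86 148 185]
(460, 220) [ 35  24 177] [160 177 174]
(400, 190) [ 15 165 168] [ 59 113 168]
(375, 206) [ 30  11 184] [176 184 184]
(376, 204) [ 15 185 170] [ 47 108 170]
(453, 268) [ 17  30 179] [158 170 179]
(305, 320) [ 13 182 118] [ 34  70 118]
(250, 330) [ 16 188 171] [ 45 111 171]
```

View pics/topcrop.png

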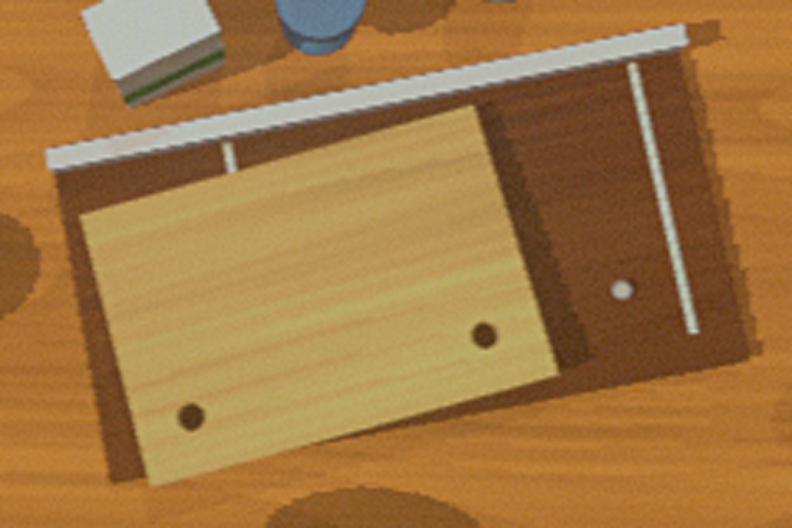

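The crop shows clean edges for the board, the fence, the right pin at (622,290) in the crop, and both holes at (191,417) and (484,335).

```bash
cat > meas.py <<'E'
from h import *
def boardmask(im):
    hsv=cv2.cvtColor(im,cv2.COLOR_BGR2HSV)
    m=cv2.inRange(hsv,(17,80,150),(26,160,255)); m[:180]=0;m[345:]=0;m[:,:265]=0;m[:,510:]=0
    m=cv2.morphologyEx(m,cv2.MORPH_CLOSE,np.ones((9,9))); m=cv2.morphologyEx(m,cv2.MORPH_OPEN,np.ones((5,5)))
    k=max(cv2.findContours(m,cv2.RETR_EXTERNAL,cv2.CHAIN_APPROX_NONE)[0],key=cv2.contourArea); return m,k
def quad(k):
    # refine quad sides by line fitting
    hull=cv2.convexHull(k); eps=5
    q=cv2.approxPolyDP(hull,8,True).reshape(-1,2).astype(float)
    pts=k.reshape(-1,2).astype(float); L=[]
    n=len(q)
    for i in range(n):
        a,b=q[i],q[(i+1)%n]; d=(b-a)/np.linalg.norm(b-a); s=(pts-a)@d; e=abs((pts-a)@np.array([-d[1],d[0]]))
        p=pts[(s>8)&(s<np.linalg.norm(b-a)-8)&(e<4)].astype(np.float32)
        f=cv2.fitLine(p,cv2.DIST_HUBER,0,.01,.01).ravel(); nn=np.array([-f[1],f[0]])
        cen=q.mean(0); 
        if nn@(f[2:]-cen)<0: nn=-nn
        L.append((nn,nn@f[2:]+0.5))
    return np.array([np.linalg.solve(np.array([L[i-1][0],L[i][0]]),[L[i-1][1],L[i][1]]) for i in range(n)])
E
python3 - <<'E'
from meas import *
c=robot.read_camera("top"); im=c["color"]
print("cam",ray(c,(0,0))[0])
P=lambda u,v:(265+u/3.3-.35,180+v/3.3-.35)
print("fence bottom edge top z.03",[onz(c,P(*p),.03).round(4) for p in[(55,171),(688,46)]])
print("pin",onz(c,P(622,290),.019).round(4))
print("rline",[onz(c,P(*p),.012).round(4) for p in[(633,64),(693,333)]])
print("lline",[onz(c,P(*p),.012).round(4) for p in[(228,143),(233,172)]])
print("base near corners",[onz(c,P(*p),.012).round(4) for p in[(110,482),(752,355)]])
m,k=boardmask(im); q=quad(k); print(q)
print("corners",[onz(c,p,.034).round(4) for p in q])
print("holes",[onz(c,P(*p),.035).round(4) for p in[(191,417),(484,335)]])
E
```

```text
cam [0.49538288 0.00209786 0.81930226]
fence bottom edge top z.03 [array([0.595 , 0.1234, 0.03  ]), array([ 0.667 , -0.2149,  0.03  ])]
pin [ 0.5366 -0.1811  0.019 ]
rline [array([ 0.6606, -0.19  ,  0.012 ]), array([ 0.5146, -0.22  ,  0.012 ])]
lline [array([0.6141, 0.0309, 0.012 ]), array([0.5981, 0.0278, 0.012 ])]
base near corners [array([0.4289, 0.0911, 0.012 ]), array([ 0.5035, -0.2509,  0.012 ])]
[[407.92053 211.26683]
 [434.10373 293.16452]
 [310.1926  327.64487]
 [288.61584 244.72656]]
corners [array([ 0.6334, -0.1001,  0.034 ]), array([ 0.4912, -0.1448,  0.034 ]), array([0.4279, 0.0674, 0.034 ]), array([0.5711, 0.1091, 0.034 ])]
holes [array([0.4653, 0.0468, 0.035 ]), array([ 0.511 , -0.1058,  0.035 ])]
```

```bash
cat >> meas.py <<'E'
YAW=.209; O=np.array([.5645,-.0945]); RS=np.array([[np.cos(YAW),-np.sin(YAW)],[np.sin(YAW),np.cos(YAW)]])
def toS(p): return RS.T@(np.array(p)[:2]-O)
def toW(p): return RS@np.array(p)+O
def tool(dw,yaw=None):
    # world shift -> tool axes units of 25mm
    y=robot.observe()["tool_rot"]; from scipy.spatial.transform import Rotation as Ro
    return (Ro.from_euler("xyz",y).as_matrix().T@np.array(dw))/.025
E
python3 - <<'E'
from meas import *
c=robot.read_camera("top"); im=c["color"]
m,k=boardmask(im); q=quad(k)
far=[toS(onz(c,p,.027)) for p in q if p[1]<260]; near=[toS(onz(c,p,.037)) for p in q if p[1]>260]
print("far",np.round(far,4),"near",np.round(near,4),"centre",np.mean(far+near,axis=0).round(4))
print("time",robot.observe()["time"])
# bystanders tops
for n,uv,z in[("tin",(199,274),.09),("mug",(571,279),.095),("jar",(421,158),.075),("egg",(362,180),.058),("cartonA",(291,188),.085),("cartonB",(322,170),.085),("cartonC",(333,190),.085),("cartonD",(301,206),.085),("mill",(579,201),.16)]:
    p=onz(c,uv,z); print(n,p.round(3),toS(p).round(3))
for n,x,y in[("prenear",-.13,.065),("preleft",.03,.2)]: print(n,toW((x,y)).round(4))
for n,x,y in[("prenear",-.14,.065)]:
    w=toW((x,y)); d=np.r_[w,.12]-robot.observe()["tool_pos"]; print(d.round(4),tool(d).round(3))
E
```

```text
far [[ 0.0673 -0.021 ]
 [ 0.0496  0.1986]] near [[-0.0821 -0.0334]
 [-0.0998  0.1865]] centre [-0.0162  0.0827]
time 0.3
tin [0.515 0.248 0.09 ] [0.023 0.345]
mug [ 0.518 -0.347  0.095] [-0.098 -0.237]
jar [ 0.717 -0.117  0.075] [ 0.145 -0.053]
egg [ 0.683 -0.018  0.058] [0.132 0.05 ]
cartonA [0.662 0.101 0.085] [0.136 0.171]
cartonB [0.693 0.05  0.085] [0.155 0.114]
cartonC [0.659 0.031 0.085] [0.118 0.103]
cartonD [0.631 0.083 0.085] [0.102 0.16 ]
mill [ 0.629 -0.331  0.16 ] [ 0.014 -0.245]
prenear [ 0.4238 -0.0579]
preleft [0.5524 0.1074]
[ 0.2451 -0.5569 -0.1065] [-16.454 -17.934   4.266]
```

```bash
python3 -m crank '{"claw":[1,1,1,1,1,1,1,1],"delta_pos":[[-1,-1.1,0],[-2,-2.2,0],[-3,-3.3,0.3],[-4,-4.4,0.6],[-5,-5.5,0.9],[-6,-6.6,1.2],[-7,-7.7,1.5],[-8,-8.8,1.8]],"roll":[-0.6,-1.2,-1.8,-2.4,-3.0,-3.7,-4.4,-5.13]}' 10
python3 - <<'E'
from meas import *
s=robot.observe();print(s["tool_pos"],s["tool_rot"],s["contact_force"])
for z in(.10,.02):print(tool(np.r_[toW((-.14,.065)),z]-s["tool_pos"]).round(3))
E
```

```text
time: 0.97
tool_pos: [0.2878, 0.2228, 0.1816]
tool_rot: [3.141, 0.001, -2.928]
contact_force: [0.7, 0.0, -0.7]
opening: 0.0916
[0.28777445 0.22282545 0.18160556] [ 3.14138552e+00  8.56026476e-04 -2.92795729e+00] [ 0.70918148  0.0274594  -0.67088856]
[ -2.536 -12.126   3.264]
[ -2.533 -12.127   6.464]
```

```bash
python3 -m crank '{"claw":[1,1,1,1,1,1,1,1],"delta_pos":[[-0.4,-1.5,0.3],[-0.7,-3,0.7],[-1.1,-4.5,1.1],[-1.5,-6.1,1.6],[-1.8,-7.7,2.0],[-2.1,-9.3,2.4],[-2.4,-10.9,2.8],[-2.5,-12.1,3.2]],"roll":[0,0,0,0,0,0,0,0]}'
python3 - <<'E'
from meas import *
s=robot.observe();print(toS(s["tool_pos"]),s["tool_pos"],s["tool_rot"],s["contact_force"])
for z in(.020,):print(tool(np.r_[toW((-.128,.08)),z]-s["tool_pos"]).round(3))
c=robot.read_camera("wrist");cv2.imwrite("pics/w1.png",c["color"])
E
```

```text
time: 1.63
tool_pos: [0.413, -0.0615, 0.1015]
tool_rot: [-3.14, 0.002, -2.933]
contact_force: [1.2, 0.3, 0.5]
opening: 0.0916
[-0.14130514  0.06371603] [ 0.4130499  -0.06148874  0.10153169] [-3.14042520e+00  1.87728484e-03 -2.93333634e+00] [1.20375416 0.29012154 0.52969534]
[-0.526  0.656  3.261]
```

View pics/w1.png

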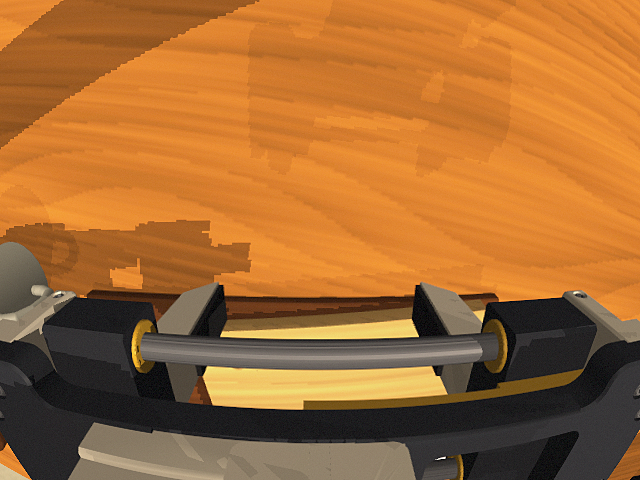

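The wrist view shows the fingers just nearer the robot than the board's near edge, with the mug well clear. I'm going down to pushing height.

```bash
python3 -m crank '{"claw":[1,1,1,1,1,1,1,1],"delta_pos":[[0,0.3,0.8],[-0.2,0.6,1.6],[-0.4,0.65,2.3],[-0.5,0.65,2.8],[-0.5,0.65,3.1],[-0.5,0.65,3.2],[-0.5,0.65,3.2],[-0.5,0.65,3.2]],"roll":[0,0,0,0,0,0,0,0]}'
python3 -m crank '{"claw":[1,1,1,1,1,1,1,1],"delta_pos":[[-0.15,0,0],[-0.3,0,0],[-0.45,0,0],[-0.6,0,0],[-0.75,0,0],[-0.9,0,0],[-1.0,0,0],[-1.1,0,0]],"roll":[0,0,0,0,0,0,0,0]}'
python3 - <<'E'
from meas import *
s=robot.observe();print(toS(s["tool_pos"]),s["tool_pos"],s["tool_rot"],s["contact_force"])
c=robot.read_camera("top");crop(c["color"],265,150,505,345,3.3,"pics/t2.png")
E
```

```text
time: 2.35
tool_pos: [0.4206, -0.0401, 0.0222]
tool_rot: [-3.141, 0.001, -2.932]
contact_force: [0.1, 0.4, 0.2]
opening: 0.092
time: 3.02
tool_pos: [0.447, -0.034, 0.0215]
tool_rot: [3.141, -0.001, -2.932]
contact_force: [-1.6, 0.4, 0.5]
opening: 0.0919
[-0.10237673  0.08353992] [ 0.44701809 -0.0340193   0.0215251 ] [ 3.14096365e+00 -1.18177079e-03 -2.93183148e+00] [-1.55574546  0.36995009  0.45109159]
```

View pics/t2.png

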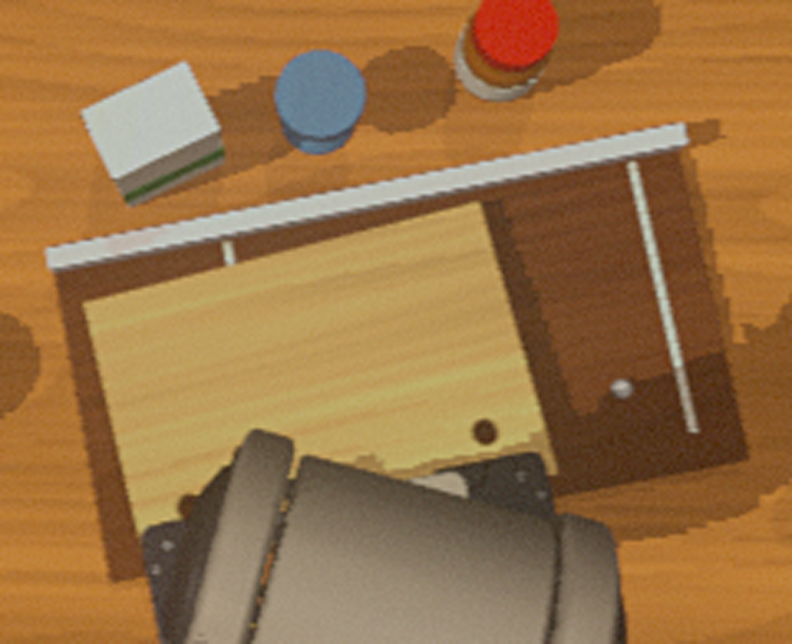

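The board has started turning square: its far edge now runs nearly parallel to the fence. I'll continue gently.

```bash
python3 -m crank '{"claw":[1,1,1,1,1,1,1,1],"delta_pos":[[-0.1,0,0],[-0.2,0,0],[-0.3,0,0],[-0.4,0,0],[-0.45,0,0],[-0.5,0,0],[-0.55,0,0],[-0.6,0,0]],"roll":[0,0,0,0,0,0,0,0]}'
python3 - <<'E'
from meas import *
s=robot.observe();print(toS(s["tool_pos"]),s["contact_force"])
E
python3 -m crank '{"claw":[1,1,1,1,1,1,1,1],"delta_pos":[[-0.02,0,0],[-0.04,0,0],[-0.06,0,0],[-0.08,0,0],[-0.1,0,0],[-0.12,0,0],[-0.12,0,0],[-0.12,0,0]],"roll":[0,0,0,0,0,0,0,0]}'
python3 - <<'E'
from meas import *
s=robot.observe();print(toS(s["tool_pos"]),s["contact_force"])
c=robot.read_camera("top");crop(c["color"],265,150,505,345,3.3,"pics/t3.png")
E
```

```text
time: 3.73
tool_pos: [0.462, -0.0312, 0.0217]
tool_rot: [3.141, -0.0, -2.932]
contact_force: [-1.1, -0.6, -1.0]
opening: 0.0921
[-0.08713569  0.0832285 ] [-1.10321521 -0.62266774 -0.98586624]
time: 4.4
tool_pos: [0.4647, -0.0305, 0.0216]
tool_rot: [3.141, -0.001, -2.932]
contact_force: [-1.6, -1.2, -0.1]
opening: 0.0917
[-0.08440626  0.08328471] [-1.63942571 -1.20103167 -0.13886353]
```

View pics/t3.png

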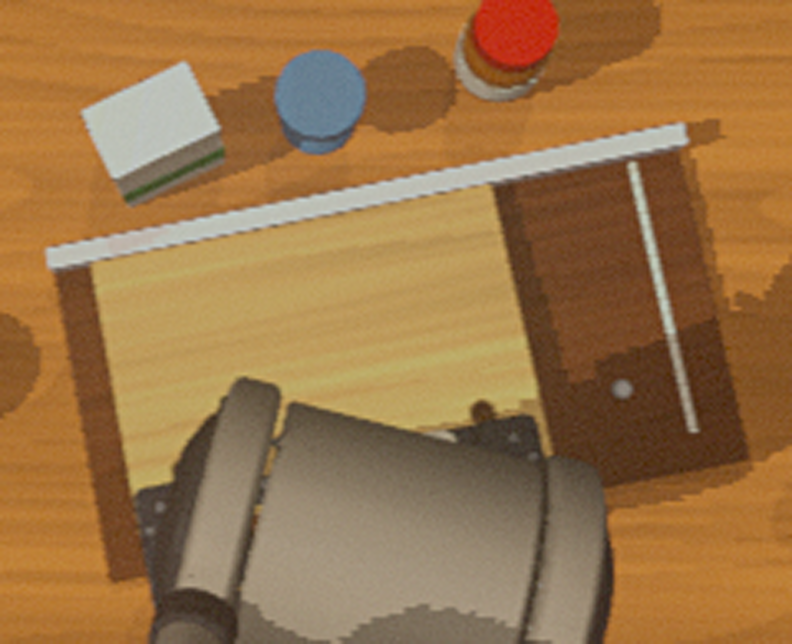

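The board is nearly flush with the fence along its whole length, so I'll press slightly more until the force rises.

```bash
python3 -m crank '{"claw":[1,1,1,1,1,1,1,1],"delta_pos":[[-0.02,0,0],[-0.04,0,0],[-0.06,0,0],[-0.08,0,0],[-0.1,0,0],[-0.1,0,0],[-0.1,0,0],[-0.1,0,0]],"roll":[0,0,0,0,0,0,0,0]}'
python3 -m crank '{"claw":[1,1,1,1,1,1,1,1],"delta_pos":[[-0.02,0,0],[-0.03,0,0],[-0.04,0,0],[-0.05,0,0],[-0.06,0,0],[-0.06,0,0],[-0.06,0,0],[-0.06,0,0]],"roll":[0,0,0,0,0,0,0,0]}'
python3 - <<'E'
from meas import *
s=robot.observe();print(toS(s["tool_pos"]),s["contact_force"])
E
```

```text
time: 5.12
tool_pos: [0.4649, -0.0304, 0.0214]
tool_rot: [3.141, -0.005, -2.932]
contact_force: [-9.6, -5.5, 3.5]
opening: 0.0915
time: 5.78
tool_pos: [0.4649, -0.0303, 0.0213]
tool_rot: [3.14, -0.008, -2.932]
contact_force: [-14.6, -7.9, 8.4]
opening: 0.0919
[-0.08411468  0.08347751] [-14.55979416  -7.86532589   8.39313413]
```

The force shows the board square against the fence. I'm backing off, rising and looking again.

```bash
python3 -m crank '{"claw":[1,1,1,1,1,1,1,1],"delta_pos":[[0.4,0,0],[0.9,0,0],[1.2,0,-0.6],[1.4,0,-1.6],[1.6,0,-2.6],[1.8,0.4,-3.4],[2.2,1.2,-3.6],[2.6,2.2,-3.6]],"roll":[0,0,0,0,0,1,2,3]}'
python3 - <<'E'
from meas import *
c=robot.read_camera("top"); im=c["color"];crop(im,265,150,505,345,3.3,"pics/t4.png")
m,k=boardmask(im); q=quad(k); print(q)
print([toS(onz(c,p,.027 if p[1]<260 else .037)).round(4) for p in q])
s=robot.observe();print(toS(s["tool_pos"]),s["tool_pos"],s["tool_rot"],s["contact_force"])
for z in(.11,):print(tool(np.r_[toW((-.012,.218)),z]-s["tool_pos"]).round(3))
print((s["tool_rot"][2]-(np.pi/2+YAW))%(2*np.pi)*180/np.pi/6)
E
```

```text
time: 6.45
tool_pos: [0.3961, 0.0101, 0.1139]
tool_rot: [-3.141, 0.007, 3.03]
contact_force: [1.0, -0.8, -0.5]
opening: 0.0918
[[413.33203 205.09953]
 [432.4031  287.9604 ]
 [306.67084 312.70065]
 [291.82272 229.23914]]
[array([ 0.0762, -0.0326]), array([-0.0728, -0.0325]), array([-0.0737,  0.1878]), array([0.0758, 0.1879])]
[-0.1470795  0.1418272] [0.39119455 0.01372457 0.11253796] [3.13990094e+00 3.39913544e-04 3.02229160e+00] [-5.61302222  2.10346751 -0.33418498]
[-4.132  4.626  0.111]
11.864955871690661
```

View pics/t4.png

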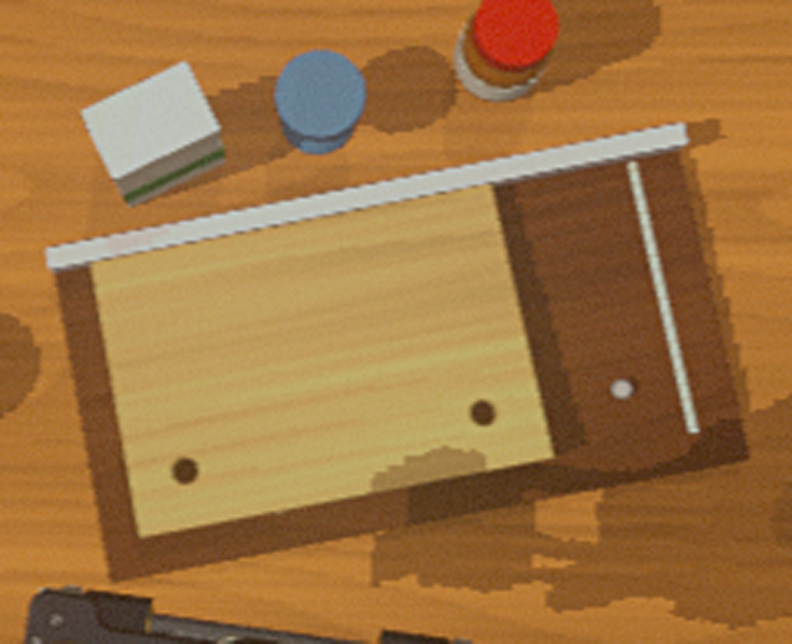

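```bash
python3 -m crank '{"claw":[1,1,1,1,1,1,1,1],"delta_pos":[[-0.3,0.6,0],[-0.9,1.2,0],[-1.5,1.8,0],[-2.1,2.4,0],[-2.7,3.0,0],[-3.2,3.6,0],[-3.7,4.1,0],[-4.1,4.6,0]],"roll":[1.1,2.2,3.3,4.4,5.5,6.6,7.7,8.8]}'
python3 - <<'E'
from meas import *
s=robot.observe()
for z in(.06,.02):print(tool(np.r_[toW((-.012,.212)),z]-s["tool_pos"]).round(3))
print(s["tool_pos"],((s["tool_rot"][2]-(np.pi/2+YAW)))*180/np.pi/6)
E
```

```text
time: 7.17
tool_pos: [0.5096, 0.1152, 0.1119]
tool_rot: [3.139, 0.001, 2.111]
contact_force: [-0.3, -0.1, -0.3]
opening: 0.0918
[-0.146 -0.131  2.077]
[-0.145 -0.135  3.677]
[0.50959008 0.11518063 0.11193471] 3.159547020512658
```

```bash
python3 -m crank '{"claw":[1,1,1,1,1,1,1,1],"delta_pos":[[-0.1,0,0],[-0.2,0.1,0.2],[-0.24,0.13,0.8],[-0.24,0.13,1.5],[-0.24,0.13,2.2],[-0.24,0.13,2.9],[-0.24,0.13,3.4],[-0.24,0.13,3.65]],"roll":[1.1,2.2,3.16,3.16,3.16,3.16,3.16,3.16]}'
python3 - <<'E'
from meas import *
s=robot.observe();print(toS(s["tool_pos"]),s["tool_pos"],((s["tool_rot"][2]-(np.pi/2+YAW)))*180/np.pi/6,s["contact_force"])
c=robot.read_camera("top"); im=c["color"];crop(im,265,150,505,345,3.3,"pics/t5.png")
E
```

```text
time: 7.83
tool_pos: [0.5135, 0.1108, 0.019]
tool_rot: [-3.141, -0.0, 1.785]
contact_force: [0.4, -0.7, -0.1]
opening: 0.0914
[-0.00725491  0.21145346] [0.51353023 0.11084674 0.01899573] 0.049332904573028545 [ 0.36297569 -0.74750973 -0.12841041]
```

View pics/t5.png

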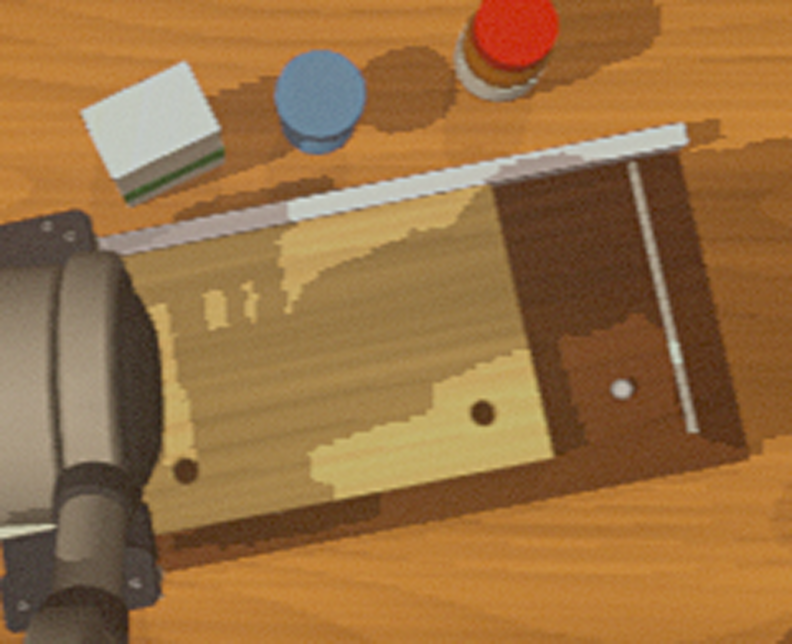

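The gripper is poised left of the board, with its body nearer the robot than the carton. I'm pushing along -y.

```bash
python3 -m crank '{"claw":[1,1,1,1,1,1,1,1],"delta_pos":[[-0.2,0,0],[-0.4,0,0],[-0.6,0,0],[-0.75,0,0],[-0.9,0,0],[-1.05,0,0],[-1.2,0,0],[-1.3,0,0]],"roll":[0,0,0,0,0,0,0,0]}'
python3 - <<'E'
from meas import *
s=robot.observe();print(toS(s["tool_pos"]),s["tool_pos"][2],RS.T@s["contact_force"][:2])
E
python3 -m crank '{"claw":[1,1,1,1,1,1,1,1],"delta_pos":[[-0.15,0,0],[-0.3,0,0],[-0.45,0,0],[-0.6,0,0],[-0.75,0,0],[-0.9,0,0],[-1.0,0,0],[-1.1,0,0]],"roll":[0,0,0,0,0,0,0,0]}'
python3 - <<'E'
from meas import *
s=robot.observe();print(toS(s["tool_pos"]),s["tool_pos"],RS.T@s["contact_force"][:2],s["contact_force"][2])
c=robot.read_camera("top"); im=c["color"];crop(im,265,150,505,345,3.3,"pics/t6.png")
E
```

```text
time: 8.55
tool_pos: [0.5207, 0.0787, 0.0207]
tool_rot: [3.141, -0.0, 1.784]
contact_force: [-0.3, 2.9, 1.3]
opening: 0.092
[-0.00689607  0.1784923 ] 0.020725018636236783 [0.33529331 2.88761381]
time: 9.22
tool_pos: [0.5264, 0.0518, 0.0204]
tool_rot: [-3.142, -0.0, 1.784]
contact_force: [-0.7, 2.9, 2.5]
opening: 0.0919
[-0.0068815   0.15103238] [0.52643179 0.05181796 0.02044907] [-0.11244492  3.00115496] 2.516855193458584
```

View pics/t6.png

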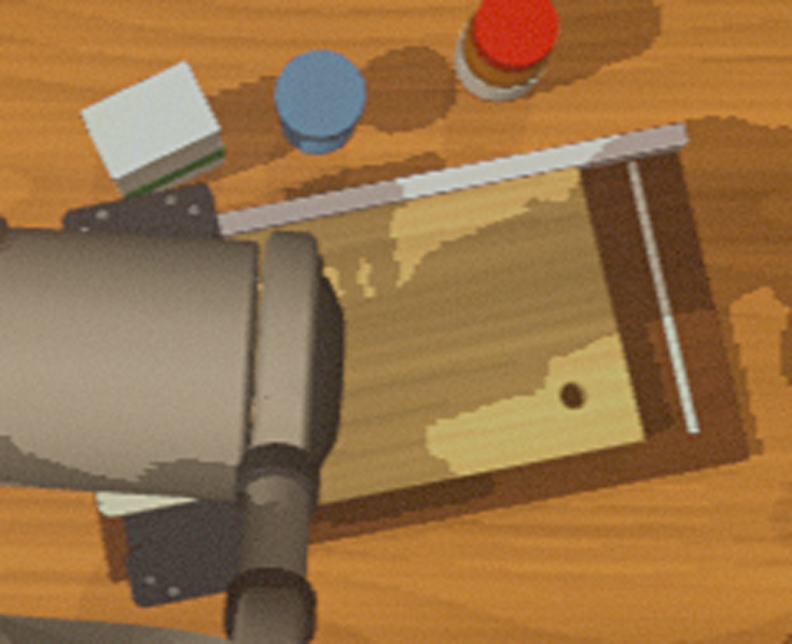

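```bash
python3 -m crank '{"claw":[1,1,1,1,1,1,1,1],"delta_pos":[[-0.1,0,0],[-0.2,0,0],[-0.3,0,0],[-0.4,0,0],[-0.55,0,0],[-0.7,0,0],[-0.85,0,0],[-0.95,0,0]],"roll":[0,0,0,0,0,0,0,0]}'
python3 - <<'E'
from meas import *
s=robot.observe();print(toS(s["tool_pos"]),s["tool_pos"],RS.T@s["contact_force"][:2],s["contact_force"][2])
c=robot.read_camera("top"); im=c["color"];crop(im,265,150,505,345,3.3,"pics/t7.png")
E
```

```text
time: 9.93
tool_pos: [0.5315, 0.0283, 0.0204]
tool_rot: [-3.142, 0.0, 1.784]
contact_force: [-0.7, 1.9, 0.5]
opening: 0.0921
[-0.006784    0.12701218] [0.53151092 0.02834069 0.02039377] [-0.26042273  2.02472733] 0.4659103548603498
```

View pics/t7.png

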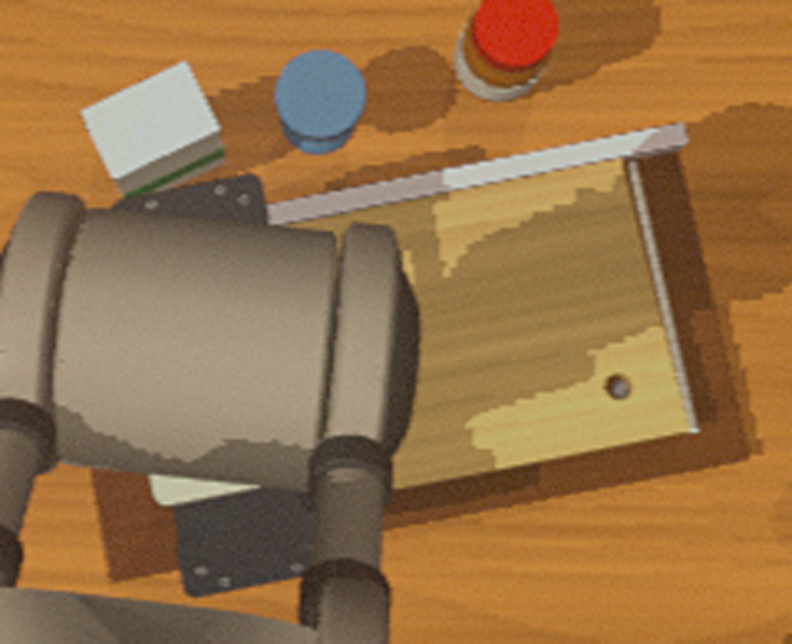

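The right hole at (618,386) in the crop is almost over the pin. I'll switch to small steps.

```bash
python3 -m crank '{"claw":[1,1,1,1,1,1,1,1],"delta_pos":[[-0.02,0,0],[-0.04,0,0],[-0.06,0,0],[-0.08,0,0],[-0.1,0,0],[-0.12,0,0],[-0.14,0,0],[-0.16,0,0]],"roll":[0,0,0,0,0,0,0,0]}'
python3 - <<'E'
from meas import *
s=robot.observe();print(toS(s["tool_pos"]),s["tool_pos"][2],RS.T@s["contact_force"][:2],s["contact_force"][2])
c=robot.read_camera("top"); im=c["color"];crop(im,265,150,505,345,3.3,"pics/t8.png")
E
```

```text
time: 10.65
tool_pos: [0.5326, 0.025, 0.0206]
tool_rot: [3.141, 0.0, 1.785]
contact_force: [0.3, 2.4, 0.7]
opening: 0.092
[-0.00645239  0.12351078] 0.020614897720681823 [0.796255   2.32797228] 0.7201791927418207
```

View pics/t8.png

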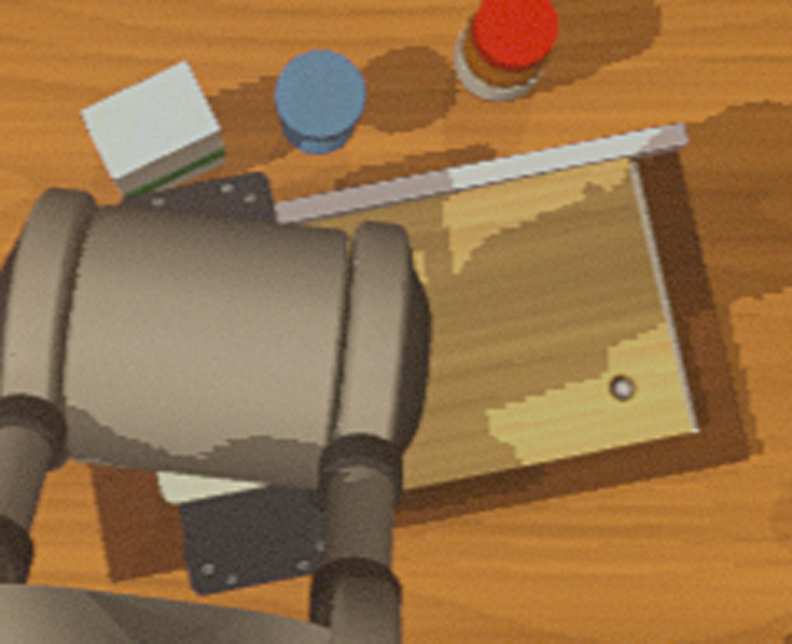

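```bash
python3 -m crank '{"claw":[1,1,1,1,1,1,1,1],"delta_pos":[[-0.01,0,0],[-0.02,0,0],[-0.03,0,0],[-0.04,0,0],[-0.05,0,0],[-0.06,0,0],[-0.07,0,0],[-0.08,0,0]],"roll":[0,0,0,0,0,0,0,0]}'
python3 - <<'E'
from meas import *
s=robot.observe();print(toS(s["tool_pos"]),s["tool_pos"][2],RS.T@s["contact_force"][:2],s["contact_force"][2])
c=robot.read_camera("scene"); im=c["color"];crop(im,220,160,420,310,4,"pics/s9.png")
c=robot.read_camera("top"); im=c["color"];crop(im,265,150,505,345,3.3,"pics/t9.png")
E
```

```text
time: 11.37
tool_pos: [0.5327, 0.0231, 0.0205]
tool_rot: [3.141, -0.0, 1.784]
contact_force: [-0.2, 1.7, 1.4]
opening: 0.092
[-0.00668361  0.12167026] 0.020549289104859578 [0.19069081 1.66646012] 1.364725613597154
```

View pics/s9.png

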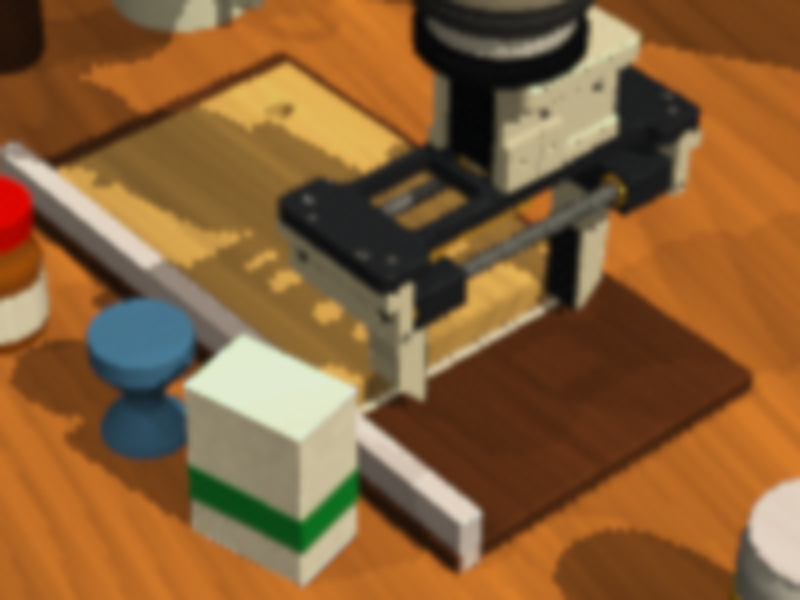

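View pics/t9.png

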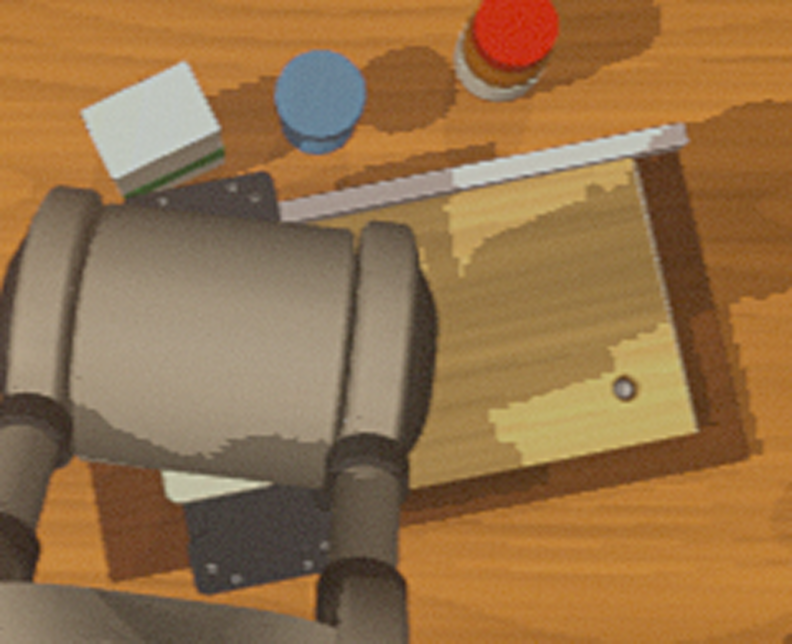

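```bash
python3 -m crank '{"claw":[1,1,1,1,1,1,1,1],"delta_pos":[[-0.01,0,0],[-0.02,0,0],[-0.03,0,0],[-0.04,0,0],[-0.05,0,0],[-0.06,0,0],[-0.07,0,0],[-0.08,0,0]],"roll":[0,0,0,0,0,0,0,0]}'
python3 - <<'E'
from meas import *
s=robot.observe();print(toS(s["tool_pos"]),s["tool_pos"][2],RS.T@s["contact_force"][:2],s["contact_force"][2])
c=robot.read_camera("top"); im=c["color"];crop(im,405,190,505,310,6,"pics/t10.png")
E
```

```text
time: 12.13
tool_pos: [0.533, 0.0212, 0.0204]
tool_rot: [-3.141, -0.0, 1.784]
contact_force: [-0.7, 4.9, 2.4]
opening: 0.0917
[-0.0067771   0.11968378] 0.020441986315845425 [0.3036124  4.89963194] 2.4456119201234974
```

View pics/t10.png

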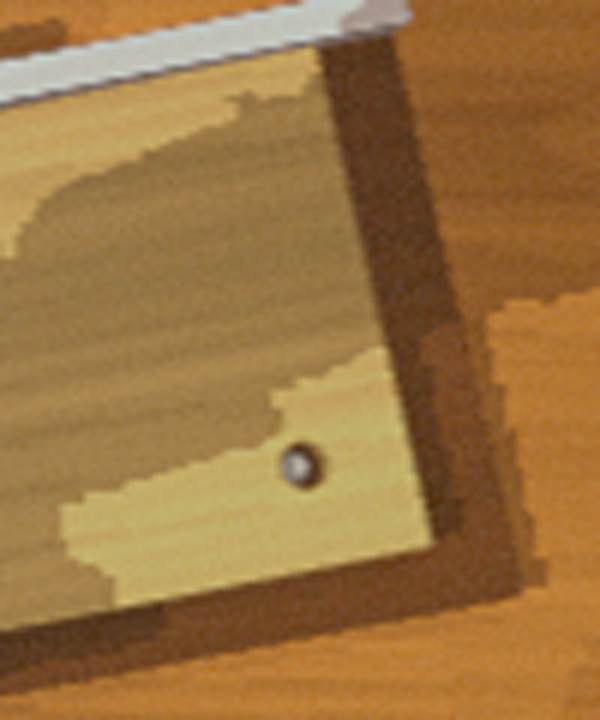

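```bash
cat > chk.py <<'E'
from meas import *
def line(p):
    f=cv2.fitLine(np.float32(p),cv2.DIST_HUBER,0,.01,.01).ravel(); return f
def edge(g,a,b,lo=3,hi=6):
    # max-gradient points along normals between pixels a,b, subpixel
    a=np.array(a,float);b=np.array(b,float);d=(b-a)/np.linalg.norm(b-a);n=np.array([-d[1],d[0]]);out=[]
    for s in np.linspace(0,np.linalg.norm(b-a),40):
        t=np.arange(-5,5.01,.25); P=(a+d*s)+t[:,None]*n
        v=cv2.remap(g,P[:,0].astype(np.float32)[None],P[:,1].astype(np.float32)[None],cv2.INTER_LINEAR)[0]
        gr=abs(np.gradient(cv2.GaussianBlur(v[None],(9,1),2)[0])); out.append(P[gr.argmax()])
    return np.array(out)
E
python3 - <<'E'
from chk import *
c=robot.read_camera("top"); g=c["color"][:,:,1].astype(np.float32)
P=lambda u,v:(405+u/6-.4,190+v/6-.4)
r=line(edge(g,P(330,70),P(425,510))); n=line(edge(g,P(150,598),P(410,550)))
d=np.array([[r[0],-n[0]],[r[1],-n[1]]]); t=np.linalg.solve(d,n[2:]-r[2:]); cor=r[2:]+t[0]*r[:2]
farp=r[2:]+(198-r[3])/r[1]*r[:2]
print("corner",cor,"far",farp)
for z in(.027,.037): print("near",z,toS(onz(c,cor,z)).round(4))
print("far .027",toS(onz(c,farp,.027)).round(4))
print("pin .019",toS(onz(c,P(300,464),.019)).round(4),"hole at .027/.035",toS(onz(c,P(303,466),.027)).round(4),toS(onz(c,P(303,466),.035)).round(4))
E
```

```text
corner [476.90057 280.4508 ] far [457.09085 198.     ]
near 0.027 [-0.0749 -0.1122]
near 0.037 [-0.0746 -0.1094]
far .027 [ 0.0736 -0.1107]
pin .019 [-0.0447 -0.0817] hole at .027/.035 [-0.0455 -0.0805] [-0.0455 -0.0786]
```

```bash
python3 -m crank '{"claw":[1,1,1,1,1,1,1,1],"delta_pos":[[-0.01,0,0],[-0.02,0,0],[-0.03,0,0],[-0.04,0,0],[-0.05,0,0],[-0.06,0,0],[-0.06,0,0],[-0.06,0,0]],"roll":[0,0,0,0,0,0,0,0]}'
python3 - <<'E'
from chk import *
s=robot.observe();print(toS(s["tool_pos"]),s["tool_pos"][2],RS.T@s["contact_force"][:2],s["contact_force"][2])
c=robot.read_camera("top"); im=c["color"];crop(im,405,190,505,310,6,"pics/t11.png"); g=im[:,:,1].astype(np.float32)
P=lambda u,v:(405+u/6-.4,190+v/6-.4)
r=line(edge(g,P(330,70),P(425,510))); n=line(edge(g,P(150,598),P(410,550)))
d=np.array([[r[0],-n[0]],[r[1],-n[1]]]); t=np.linalg.solve(d,n[2:]-r[2:]); cor=r[2:]+t[0]*r[:2]
farp=r[2:]+(198-r[3])/r[1]*r[:2]
for z in(.027,.037): print("near",z,toS(onz(c,cor,z)).round(4))
print("far .027",toS(onz(c,farp,.027)).round(4))
E
```

```text
time: 12.9
tool_pos: [0.5331, 0.0208, 0.0205]
tool_rot: [-3.141, -0.002, 1.784]
contact_force: [-0.2, 9.7, 3.4]
opening: 0.0918
[-0.00675532  0.11929771] 0.020451699595745578 [1.76339505 9.4914437 ] 3.428689316806071
near 0.027 [-0.0749 -0.1123]
near 0.037 [-0.0746 -0.1095]
far .027 [ 0.0735 -0.1111]
```

View pics/t11.png

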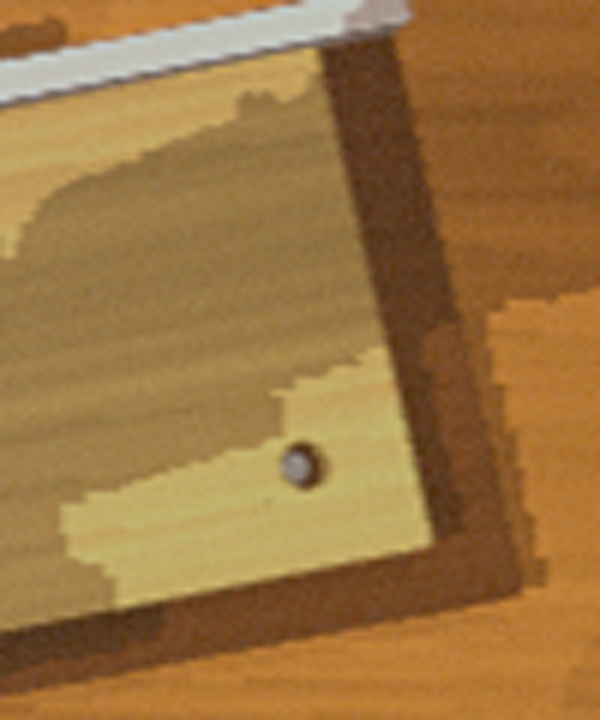

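The motion has stalled and the force is rising, which suggests the hole walls now bear on the pins. I'm backing off and checking that the board lies flat.

```bash
python3 -m crank '{"claw":[1,1,1,1,1,1,1,1],"delta_pos":[[0.3,0,0],[0.7,0,0],[1.2,0,-0.2],[1.8,0,-1],[2.6,0,-2],[3.4,-0.5,-3.2],[4.2,-1.2,-4.6],[5.2,-2,-6]],"roll":[0,0,0,0,0,0,0,0]}'
python3 - <<'E'
from chk import *
c=robot.read_camera("top"); im=c["color"];crop(im,265,150,505,345,3.3,"pics/t12.png")
m,k=boardmask(im); q=quad(k); print(q)
for z in(.027,.037): print([toS(onz(c,p,z)).round(4) for p in q])
s2=robot.read_camera("scene");crop(s2["color"],220,160,420,310,4,"pics/s12.png")
E
```

```text
time: 13.62
tool_pos: [0.4601, 0.1337, 0.166]
tool_rot: [3.142, 0.0, 1.785]
contact_force: [1.0, 1.4, -0.2]
opening: 0.092
[[457.01923 197.32338]
 [475.9278  280.69482]
 [351.86453 305.02072]
 [335.46524 221.596  ]]
[array([ 0.0748, -0.1108]), array([-0.075 , -0.1104]), array([-0.0758,  0.1087]), array([0.0741, 0.1088])]
[array([ 0.0732, -0.1081]), array([-0.0747, -0.1077]), array([-0.0754,  0.1087]), array([0.0726, 0.1088])]
```

View pics/t12.png

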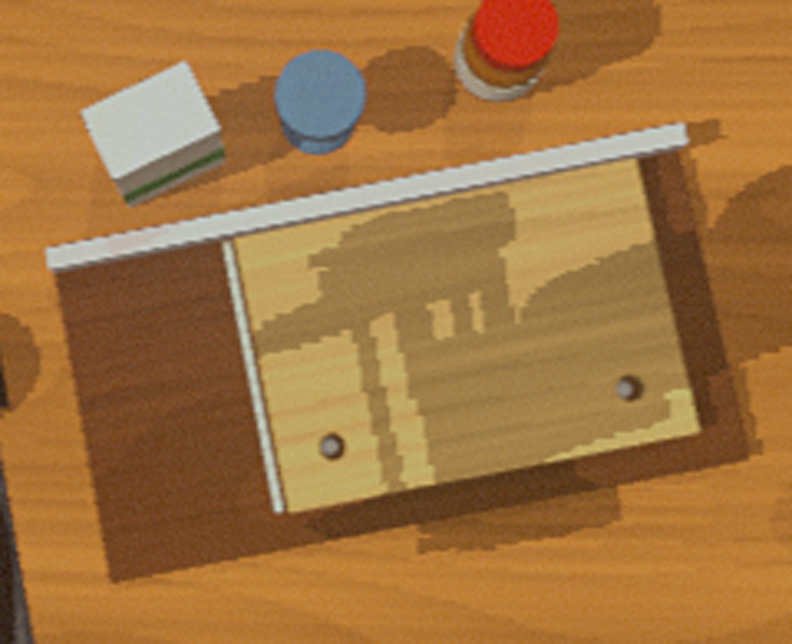

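View pics/s12.png

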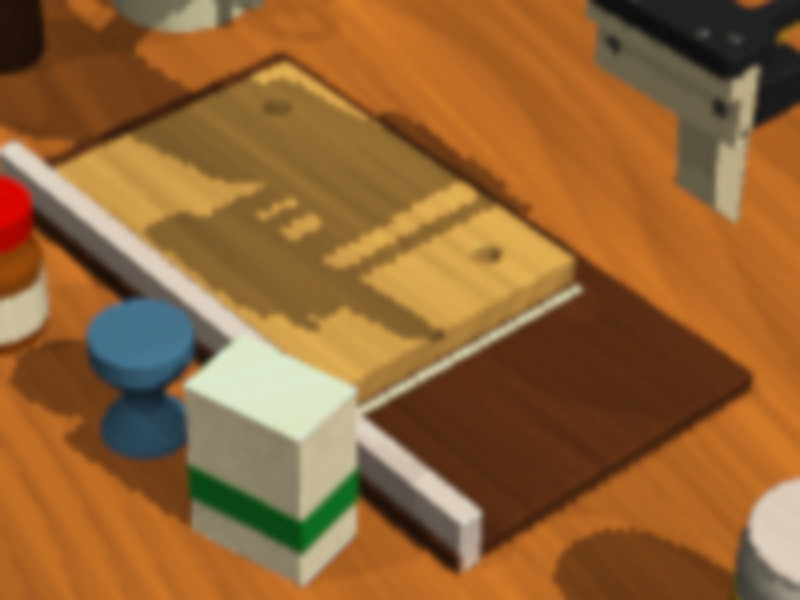

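The top view shows both pins inside their holes, at (331,446) and (628,388) in the crop. With z = 27 mm the board measures 219–220 mm wide at both edges, so it looks flat. To confirm, I'll triangulate the near corners across the two views.

```bash
python3 - <<'E'
from chk import *
c=robot.read_camera("scene"); t=robot.read_camera("top")
# predicted scene pixels of top-face corners for flat / tilted
for nm,z in(("flat",.027),("tilt",.037)):
    for x,y in((-.075,.109),(-.075,-.111)): print(nm,x,y,proj(c,np.r_[toW((x,y)),z])[0].round(1), "underside",proj(c,np.r_[toW((x,y)),z-.015])[0].round(1))
print("base near-left, line end",proj(c,[np.r_[toW((-.095,.21)),.012]]).round(1))
im=c["color"];crop(im,330,205,420,265,8,"pics/s13.png")
w=robot.read_camera("wrist");cv2.imwrite("pics/w13.png",w["color"])
s=robot.observe();print(s["time"],s["contact_force"])
E
```

```text
flat -0.075 0.109 [363.1 223.8] underside [362.6 229.9]
flat -0.075 -0.111 [291.1 174.4] underside [291.2 180.2]
tilt -0.075 0.109 [363.4 219.7] underside [362.9 225.9]
tilt -0.075 -0.111 [291.  170.4] underside [291.2 176.4]
base near-left, line end [[408.2 251.9]]
13.8667 [ 0.3056782  -0.71360717 -0.10690984]
```

View pics/s13.png

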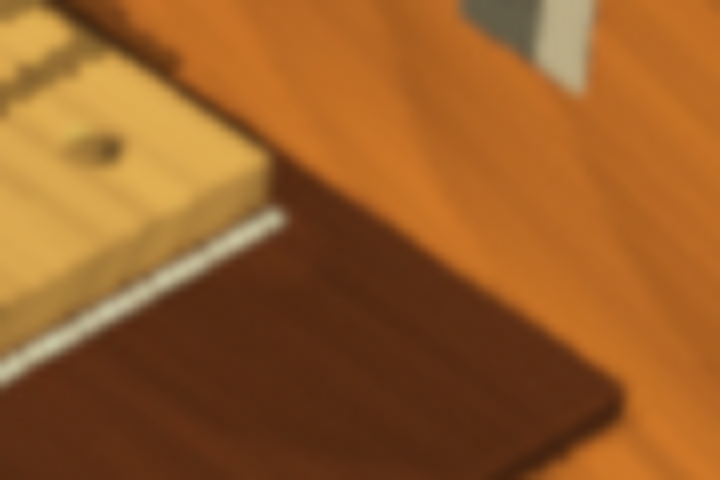

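View pics/w13.png

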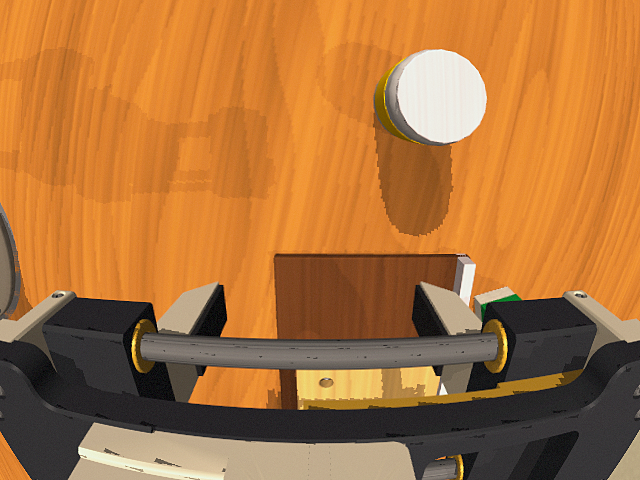

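The scene zoom puts the near-left top corner at (363.9, 224.4). The flat prediction is 223.8 and the tilted one 219.7. The near-right corner at about (291, 174.3) also matches flat (174.4), and the bystanders look undisturbed, so I'm handing in.

```bash
python3 -c "
from cell import robot
print(robot.hand_in())"
```

```text
the job is handed in; nothing more can be done
None
```

The board is seated over both pins and lies flat on the base. I handed the job in at about 13.9 s of the 48 s allowed.

I pushed it square against the fence with the two open fingertips on its near edge. Then I slid it along the fence with both fingertips on its left edge until it dropped over the pins and they stopped it. The wrist force was about 10 N on that last push and about 19 N at most, when pressing against the fence. I then withdrew the arm clear of everything.

**Last checks:**
- **Pins and holes:** the top view shows both pins inside their holes.
- **Lying flat:** with its top taken as 27 mm up, the board measures 219–220 mm wide at both edges. Both near corners in the scene view are within 1 px of the flat prediction, and about 4 px or more from the tilted one.
- **Position:** it is square to within about 0.005 rad and within about 1 mm of the seated pose, using my camera estimate of the station.
- **Bystanders:** the carton, egg cup and jar look unmoved in the pictures. I did not re-measure the tin, mug or mill, but the gripper stayed clear of them.

**One disagreement:** while the gripper still pressed on the board, the edge measurement could not tell flat from tilted. The pin also read about 1.7 mm off my station estimate, within the 2 mm calibration error. The checks after withdrawing settled it as flat.

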